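# Close up the sole mould

## Task

Load and close the aluminium sole mould: push the rubber sole blank off its deck into the pocket, against the spring jaw, until it lies flat on the pocket's floor, then swing the lid fully shut over it, and last bring the clamp arm fully down onto the lid. Leave the other things on the bench where they are, and end with the hand clear of everything.

Things in the scene. Friction and masses are not known exactly. Their poses are not given: they have to be found in the camera images.
- mould: Bare aluminium sole mould, bolted down: 132 mm wide (its x, -66..66), 340 long (its y, -165..175), origin on its underside at bench level, z up. A channel 66 wide along y lies between side walls with tops at z 48. Its floor is the flat deck (z 40) from y -165, where it is open, to y -10, then the deeper pocket, closed by an end block at y 124.
- pocket (a point): Where the origin of the seated blank belongs, on the pocket floor (z 28): mould (0, 45, 28) mm; axes as the mould's. The seated blank lies flat, top at mould z 46, its back held against the step by the jaw.
- deck_edge (a point): Middle of the top edge of the square 12 mm step from deck down into pocket: mould (0, -10, 40) mm. A blank pushed along tips its toe into the pocket, then meets the sprung jaw; once its back end clears the step, friction tends to hold that end up, so it must be pressed down on the last 20 mm of its top until it bottoms.
- blank: Black rubber sole blank, a stiff D-shaped slab 110 mm long (its y, -55..55), 62 wide, 18 thick, 0.12 to 0.25 kg; origin at the centre of its underside, z up. Flat back end at -y, round toe (radius 31) at +y. Starts lying on the deck, toe to the pocket. Toe down and back end on the step, it needs about 112 mm from step to jaw.
- jaw (a joint): Travel in m of the sprung jaw, a steel block in the pocket 58 wide, 12 long, z 28.5 to 48, whose face stands at mould y 94 at rest (0) and goes to +y when pushed, stop at 0.015. Spring 3.6 N at rest plus 0.6 N per mm. About 0.006 with the blank seated, 0.008 to 0.011 as the tilted back end passes the step.
- lid (a joint): Angle in rad of the flat aluminium lid: 0 = shut, lying to -x over the blank; starts leaning back open at 1.75 to 2.0 on the +x side. Hinge line along mould y at mould x 64, z 53. Shuts only on a seated blank. Stiff hinge (0.36 N m): it stays at any angle; about 6 N at 90 mm from the hinge moves it.
- lid_edge (a point): Middle of the lid's free edge on its outer face (up when shut). The lid is 8 mm thick, 0.35 kg, spans mould y -3 to 115 and 6 to 126 mm from the hinge line; this point is 126 mm from the hinge, 4 mm out from the lid's middle plane, at mould y 56. Shut, the lid's top is at mould z 57.
- clamp (a joint): Angle in rad of the dark steel clamp arm: 0 = fully down, lying to the mould's -y over the shut lid, 1 mm above it; starts standing up at 1.4 to 1.75 at the mould's +y end. Hinge line along mould x at mould y 150, z 64. Stiff (0.35 N m): stays at any angle; about 5 N at 90 mm moves it. Down too early, it blocks the lid.
- clamp_tip (a point): On the clamp arm's outer face (up when down) at its end, 105 mm from the hinge line, 6 mm out from the arm's middle plane, mould x 0. The arm is 22 wide and 12 thick; a black ball of 24 mm sits at its end, centred 108 mm from the hinge, 8 mm out.
- shoe_a: Bystander, leave alone: brown finished shoe, 210 x 80 x 93 mm; origin at the centre of its underside.
- shoe_b: Bystander, leave alone: brown finished shoe, twin of shoe_a; origin at the centre of its underside.
- tin: Bystander, leave alone: closed adhesive tin, 104 mm across, 120 high; origin at the centre of its underside.
- jar: Bystander, leave alone: closed clear jar, 76 mm across, 100 high; origin at the centre of its underside.
- hammer: Bystander, leave alone: shoemaker's hammer lying flat, 240 mm long; origin at the centre of its underside.
- brush: Bystander, leave alone: brush lying flat, 200 mm long; origin at the centre of its underside.
- last: Bystander, leave alone: wooden shoe last, about 200 mm long, 85 high; origin at the centre of its underside.
Not all that is in view belongs to the job. What is meant by the blank is not green or purple, and is the larger of those in its own colour.

How it is judged:
By the outcome, as a careful person would: the job done as asked, in the order asked, and still so for the second after the job is handed in, with the robot touching nothing.
It also fails if it takes over 67 s, if anything falls off the work surface, if the arm or the gripper's body presses on something with over 40 N, if the wrist force passes 120 N, or if a joint passes its speed limit or range.

## Robot

A 7-joint arm with a two-finger parallel gripper is mounted at the origin on the work surface. World frame = base frame: x ahead of the robot, y to its left, z up, the work surface at z = 0. Lengths are in m, angles in rad, forces in N, time in s.
With the tool pointing down it reaches from about 0.425 to 0.95 m from the base axis. Payload 4.7 kg.
Tool frame: the origin (TCP) lies between the finger pads; the fingertips stand 11 mm ahead of it and the grasp point (between the pads) lies 8 mm behind it (nose_length is the z of the fingertips in the tool frame, in m); z points along the fingers, y is the line along which they close (so a half turn about z gives the same grasp; the last joint's range is limited). The gripper opens to 85 mm and grips with 20 to 120 N. Pads are 22 mm wide; open, the fingers measure 114 mm over their backs; the gripper's body (76 mm by 85 mm) begins 54 mm behind the grasp point. The pads swing forward as they close: fully open they stand 13 mm farther back than shut.
Start: joints at [-1.237, 0.469, -0.049, 1.532, 0.024, 1.141, -0.082], TCP at [0.24, 0.631, 0.242] pointing down, gripper open.
Joint ranges: [-2.59, 2.59], [-0.33, 1.99], [-1.39, 1.29], [0.1, 2.45], [-1.04, 4.18], [0.21, 1.99], [-2.66, 2.66]. Speed limits (rad/s): [2.57, 2.57, 3.14, 3.14, 3.14, 3.14, 3.14].

## Interface

Orientations are given as a unit quaternion [x, y, z, w].
In Python, from workcell import observe, grab_frame, job_done, nose_length gives the robot as it stands.
- The arm moves only by the tool jog_arm, never from a script. Its argument "deltas" is a list that holds one entry, the list of rows, each a list of 6 numbers: the shift along the tool's x, y, z in units of 0.025 m (1.0 is 0.025 m), then the turn, a rotation vector about the tool's x, y, z in units of 0.08 rad (1.0 is 0.08 rad). A call has exactly 5 rows; each row shifts and turns the commanded pose from where the row before left it, along the tool's axes as they then stand; what a row does not reach is not made up. A row lasts 1/12 s, in which the tool goes at most 41.7 mm and 7.16 degrees, less where a joint would pass 70% of its speed; a pose out of reach is approached as far as the arm can. A call with a number of a shift or a turn outside -1 to 1 is refused whole. A call with a gripper value outside its range is refused whole. "gripper" is the closure, from 0 (fully open) to 1 (shut), set as the call begins (left out, the last holds). The fingers move at their own pace and stop on an object; "force" is the grip in N (left out, the last holds). Time passes only in rows, so rows that do not move let the fingers close, or fill a call up. It gives the time, the measured TCP pose, the force, the opening and the grip force at its end, in the units of the state.
- observe(): the state, without advancing time (a new reading comes with each control period).
- grab_frame(name): name is "side" or "top" or "wrist"; returns a dict with "pixels" (480x640x3 uint8, red, green, blue), "camera_matrix" (3x3 intrinsics, pixels), "cam_to_world" (4x4, takes a point from camera to world coordinates); the wrist camera has in their place "mount" (4x4, takes a point from camera to tool coordinates, whose origin is the TCP and whose axes are the flange's). Camera axes: x right, y up, looking along -z (the intrinsics and any distortion apply to the point x, -y, -z); pixel columns grow to the right and rows downward; lengths in m; the calibration is good to about 2 mm. A picture is of the moment at which its call begins: read the wrist's pose just before it. There is no depth.
- job_done(): hands the job in; it is judged then, once.
The state is a dict: "time": time; "joint_pos": joint angles; "qd": joint speeds; "effort": joint torques, N m; "eef_pos": TCP position; "orientation": TCP orientation; "force": force on the tool from outside, world axes, zero at the start; "wrist_torque": the same for the moment, N m; "opening": finger opening in m; "grasp_force": force on a finger pad.
Only numpy, scipy, OpenCV 4.12 (cv2) and the standard library are available. Lean on these libraries where they do the work, as an engineer would, in place of code of your own. Each camera call takes 0.05 s, during which the arm holds its last target. There are 200 camera calls.

## Working session

There is one attempt and no reset: what is moved stays moved. The work goes in short steps, Python scripts to look and compute and a tool call to move; the robot and the scene stay as the last step left them, time stands still between calls to the robot, and variables do not carry over. Pictures are saved under pics/ and viewed, at most 10 in all, crops included, and the job is handed in when it is done.

Besides the shell and the picture viewer there is one more tool, called as name(argument=value, ...), one argument or row to a line, values as JSON. jog_arm: Moves the arm, as the interface text tells. Shifts and turns lie within -1 to 1; 1 stands for 0.025 m of shift or 0.08 rad of turn. Its arguments: {"type":"object","properties":{"deltas":{"type":"array","items":{"type":"array","items":{"type":"array","items":{"type":"number","minimum":-1,"maximum":1}}}},"gripper":{"type":"number"},"force":{"type":"number"}},"required":["deltas"]}

```bash
mkdir -p pics; ls; cat > h.py <<'E'
import numpy as np, cv2
from workcell import observe, grab_frame, job_done, nose_length
from scipy.spatial.transform import Rotation as R
def tool():
    s=observe(); T=np.eye(4); T[:3,:3]=R.from_quat(s["orientation"]).as_matrix(); T[:3,3]=s["eef_pos"]; return T
def shot(name,save=None):
    T=tool(); f=grab_frame(name)
    f["C"]=np.array(f["cam_to_world"]) if "cam_to_world" in f else T@np.array(f["mount"])
    if save: cv2.imwrite("pics/"+save,f["pixels"][:,:,::-1])
    return f
def proj(f,P):
    P=np.atleast_2d(P); C=np.linalg.inv(f["C"]); c=P@C[:3,:3].T+C[:3,3]; K=np.array(f["camera_matrix"])
    q=np.c_[c[:,0]/-c[:,2],-c[:,1]/-c[:,2],np.ones(len(c))]@K.T; return q[:,:2]
def ray(f,uv):
    uv=np.atleast_2d(uv).astype(float); q=np.c_[uv,np.ones(len(uv))]@np.linalg.inv(np.array(f["camera_matrix"])).T
    d=np.c_[q[:,0],-q[:,1],-q[:,2]]@f["C"][:3,:3].T; return f["C"][:3,3],d/np.linalg.norm(d,axis=1,keepdims=True)
def plane(f,uv,z):
    o,d=ray(f,uv); return o+d*((z-o[2])/d[:,2])[:,None]
def tri(f1,a,f2,b):
    o1,d1=ray(f1,a);o2,d2=ray(f2,b);A=np.zeros((3,3));v=np.zeros(3)
    for o,d in((o1,d1[0]),(o2,d2[0])):
        M=np.eye(3)-np.outer(d,d);A+=M;v+=M@o
    p=np.linalg.solve(A,v);return p,[np.linalg.norm((np.eye(3)-np.outer(d,d))@(p-o)) for o,d in((o1,d1[0]),(o2,d2[0]))]
E
python3 - <<'E'
from h import *
for n in("top","side","wrist"):
    f=shot(n,n+"0.png"); print(n,np.round(f["C"],3).tolist(),np.round(f["camera_matrix"],1).tolist(),[k for k in f])
s=observe();print(s); print(nose_length() if callable(nose_length) else nose_length)
E
```

```text
pics
top [[-0.053, 0.973, -0.224, 0.245], [-0.999, -0.051, 0.016, 0.092], [0.004, 0.225, 0.974, 1.497], [0.0, 0.0, 0.0, 1.0]] [[512.2, 0.0, 321.5], [0.0, 512.2, 246.7], [0.0, 0.0, 1.0]] ['pixels', 'camera_matrix', 'cam_to_world', 'C']
side [[0.852, -0.29, 0.436, 1.226], [0.523, 0.507, -0.685, -1.001], [-0.023, 0.812, 0.584, 0.982], [0.0, 0.0, 0.0, 1.0]] [[525.8, 0.0, 319.2], [0.0, 525.8, 238.0], [0.0, 0.0, 1.0]] ['pixels', 'camera_matrix', 'cam_to_world', 'C']
wrist [[0.355, -0.9, -0.252, 0.175], [0.935, 0.341, 0.096, 0.654], [-0.001, -0.27, 0.963, 0.373], [0.0, 0.0, 0.0, 1.0]] [[432.8, 0.0, 317.3], [0.0, 432.8, 241.4], [0.0, 0.0, 1.0]] ['pixels', 'camera_matrix', 'mount', 'C']
{'time': 0.15, 'joint_pos': array([-1.23689838,  0.46928365, -0.04860349,  1.53339296,  0.02412842,
        1.14104005, -0.08229741]), 'qd': array([-0.00192444, -0.00197293, -0.00122436, -0.00473405, -0.00011264,
        0.00059546, -0.00016647]), 'effort': array([ 8.63434198e-04, -5.10767627e+01, -4.68428142e-02, -2.37973988e+01,
        1.07310075e-02,  5.41233370e-03,  6.17380323e-06]), 'eef_pos': array([0.23938488, 0.63066741, 0.24149526]), 'orientation': array([ 1.80382551e-01,  9.83596230e-01, -7.61713078e-04, -1.03556838e-04]), 'force': array([ 0.1838908 , -0.82805099,  0.18345656]), 'wrist_torque': array([-0.00626007,  0.00307085,  0.01347834]), 'grasp_force': 0.0, 'opening': 0.08538162686676042}
0.011
```

View pics/top0.png

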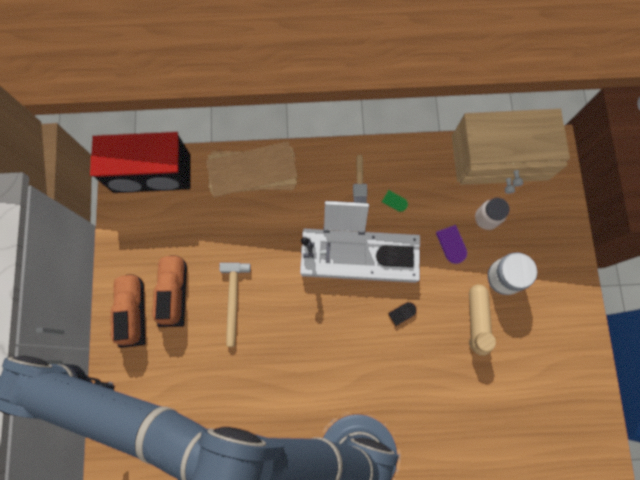

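View pics/side0.png

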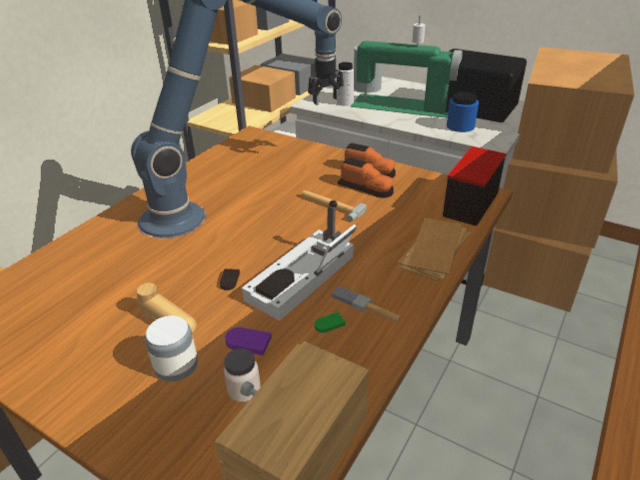

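The top view shows the mould at px (300–420, 228–284), with the blank on its deck at (397,257), toe to the left, which is world +y. The lid leans up at (346,217) and the clamp stands at (308,248). The small black decoy is at (403,315). The side view agrees: blank at (275,284), clamp ball at (332,205).

```bash
python3 - <<'E'
from h import *
f=shot("top"); g=shot("side")
im=cv2.cvtColor(f["pixels"],cv2.COLOR_RGB2HSV)
m=((im[:,:,1]<50)&(im[:,:,2]>110)).astype(np.uint8); m[:195]=0;m[295:]=0;m[:,:285]=0;m[:,430:]=0
c=max(cv2.findContours(m,0,2)[0],key=cv2.contourArea); print(np.round(plane(f,cv2.approxPolyDP(c,3,True)[:,0],0.048),3).tolist(),cv2.approxPolyDP(c,3,True)[:,0].tolist())
b=((im[:,:,2]<60)).astype(np.uint8); b[:240]=0;b[272:]=0;b[:,:370]=0;b[:,420:]=0
c=max(cv2.findContours(b,0,2)[0],key=cv2.contourArea); r=cv2.minAreaRect(c);print(r,plane(f,cv2.boxPoints(r),0.058),plane(f,[r[0]],.058))
def crop(p,x,y,w,h,s,n): cv2.imwrite("pics/"+n,cv2.resize(p[y:y+h,x:x+w],None,fx=s,fy=s,interpolation=cv2.INTER_CUBIC)[:,:,::-1])
a=cv2.resize(f["pixels"][190:295,285:430],(800,579),interpolation=cv2.INTER_CUBIC)
a=cv2.resize(a,(410,297)); b=cv2.resize(g["pixels"][190:325,230:370],(390,376),interpolation=cv2.INTER_CUBIC)
o=np.zeros((376,800,3),np.uint8);o[:297,:410]=a;o[:,410:]=b;cv2.imwrite("pics/c1.png",o[:,:,::-1])
E
```

```text
[[0.632, 0.12, 0.048], [0.617, 0.124, 0.048], [0.588, 0.09, 0.048], [0.549, 0.092, 0.048], [0.548, 0.118, 0.048], [0.571, 0.111, 0.048], [0.587, 0.125, 0.048], [0.499, 0.129, 0.048], [0.47, -0.205, 0.048], [0.599, -0.215, 0.048], [0.611, -0.04, 0.048], [0.631, -0.062, 0.048], [0.708, -0.07, 0.048], [0.717, 0.048, 0.048], [0.635, 0.059, 0.048]] [[303, 230], [302, 235], [314, 244], [314, 257], [305, 258], [307, 250], [302, 245], [302, 275], [419, 279], [418, 235], [358, 234], [365, 227], [366, 202], [326, 201], [324, 228]]
((394.65753173828125, 255.87643432617188), (35.44477462768555, 18.982067108154297), 2.4895529747009277) [[ 0.51588115 -0.08554549  0.058     ]
 [ 0.57133532 -0.09221894  0.058     ]
 [ 0.56146696 -0.19393657  0.058     ]
 [ 0.50611988 -0.18640293  0.058     ]] [[ 0.53858175 -0.13952154  0.058     ]]
```

View pics/c1.png

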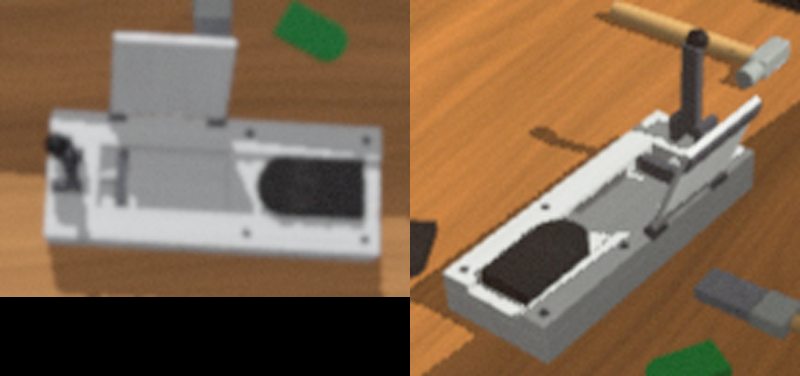

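```bash
cat >> h.py <<'E'
def Q(yaw):  # tool z down, tool x at angle yaw in world
    c,s=np.cos(yaw),np.sin(yaw); return np.array([[c,s,0],[s,-c,0],[0,0,-1.]])
def plan(pos,Rt,T=None,step=.98):
    T=tool() if T is None else T; rv=(R.from_matrix(T[:3,:3].T@Rt)).as_rotvec()
    d=np.array(pos)-T[:3,3]; n=max(int(np.ceil(max(np.linalg.norm(d)/.025/step,np.abs(rv).max()/.08/step))),1); n=-(-n//5)*5
    for i in range(n):
        Ri=T[:3,:3]@R.from_rotvec(rv*i/n).as_matrix(); r=np.r_[Ri.T@d/n/.025,rv/n/.08]
        print(("[[" if i%5==0 else "")+"["+",".join("%g"%(round(x,2)+0) for x in r)+"]"+(",\n" if i%5<4 else "]]\n"),end="".replace("\n",""))
    E=np.eye(4);E[:3,:3]=Rt;E[:3,3]=pos; return E
E
sed -i 's/",\\n" if i%5<4/"," if i%5<4/' h.py
python3 - <<'E'
from h import *
plan([.544,-.107,.24],Q(np.pi/2-.092))
E
```

```text
[[[-0.62,-0.66,0,0,0,0.46],[-0.65,-0.64,0,0,0,0.46],[-0.67,-0.62,0,0,0,0.46],[-0.69,-0.59,0,0,0,0.46],[-0.72,-0.57,0,0,0,0.46]]]
[[[-0.74,-0.54,0,0,0,0.46],[-0.76,-0.51,0,0,0,0.46],[-0.77,-0.48,0,0,0,0.46],[-0.79,-0.45,0,0,0,0.46],[-0.81,-0.42,0,0,0,0.46]]]
[[[-0.82,-0.39,0,0,0,0.46],[-0.84,-0.36,0,0,0,0.46],[-0.85,-0.33,0,0,0,0.46],[-0.86,-0.3,0,0,0,0.46],[-0.87,-0.27,0,0,0,0.46]]]
[[[-0.88,-0.23,0,0,0,0.46],[-0.89,-0.2,0,0,0,0.46],[-0.9,-0.17,0,0,0,0.46],[-0.9,-0.13,0,0,0,0.46],[-0.91,-0.1,0,0,0,0.46]]]
[[[-0.91,-0.07,0,0,0,0.46],[-0.91,-0.03,0,0,0,0.46],[-0.91,0,0,0,0,0.46],[-0.91,0.03,0,0,0,0.46],[-0.91,0.07,0,0,0,0.46]]]
[[[-0.91,0.1,0,0,0,0.46],[-0.9,0.14,0,0,0,0.46],[-0.9,0.17,0,0,0,0.46],[-0.89,0.2,0,0,0,0.46],[-0.88,0.24,0,0,0,0.46]]]
[[[-0.87,0.27,0,0,0,0.46],[-0.86,0.3,0,0,0,0.46],[-0.85,0.33,0,0,0,0.46],[-0.84,0.36,0,0,0,0.46],[-0.82,0.39,0,0,0,0.46]]]
```

jog_arm(
  deltas=[
    [[-0.62,-0.66,0,0,0,0.46],[-0.65,-0.64,0,0,0,0.46],[-0.67,-0.62,0,0,0,0.46],[-0.69,-0.59,0,0,0,0.46],[-0.72,-0.57,0,0,0,0.46]],
  ],
  gripper=1,
)

```text
time: 0.67
eef_pos: [0.2831, 0.5247, 0.2422]
orientation: [0.271, 0.963, -0.0, -0.0]
force: [0.3, -0.6, -0.2]
opening: 0.0253
grasp_force: 0.0
```

jog_arm(
  deltas=[
    [[-0.74,-0.54,0,0,0,0.46],[-0.76,-0.51,0,0,0,0.46],[-0.77,-0.48,0,0,0,0.46],[-0.79,-0.45,0,0,0,0.46],[-0.81,-0.42,0,0,0,0.46]],
  ],
)

```text
time: 1.08
eef_pos: [0.3271, 0.4194, 0.2423]
orientation: [0.358, 0.934, 0.0, -0.0]
force: [0.0, -0.6, 0.4]
opening: -0.0002
grasp_force: 0.0
```

jog_arm(
  deltas=[
    [[-0.82,-0.39,0,0,0,0.46],[-0.84,-0.36,0,0,0,0.46],[-0.85,-0.33,0,0,0,0.46],[-0.86,-0.3,0,0,0,0.46],[-0.87,-0.27,0,0,0,0.46]],
  ],
)

```text
time: 1.5
eef_pos: [0.3714, 0.3135, 0.2424]
orientation: [0.443, 0.896, 0.0, -0.0]
force: [0.1, -0.2, 0.5]
opening: -0.0004
grasp_force: 0.0
```

jog_arm(
  deltas=[
    [[-0.88,-0.23,0,0,0,0.46],[-0.89,-0.2,0,0,0,0.46],[-0.9,-0.17,0,0,0,0.46],[-0.9,-0.13,0,0,0,0.46],[-0.91,-0.1,0,0,0,0.46]],
  ],
)

```text
time: 1.92
eef_pos: [0.4155, 0.2082, 0.2424]
orientation: [0.524, 0.852, 0.0, -0.0]
force: [0.2, -0.2, 0.2]
opening: -0.0002
grasp_force: 0.0
```

jog_arm(
  deltas=[
    [[-0.91,-0.07,0,0,0,0.46],[-0.91,-0.03,0,0,0,0.46],[-0.91,0,0,0,0,0.46],[-0.91,0.03,0,0,0,0.46],[-0.91,0.07,0,0,0,0.46]],
  ],
)

```text
time: 2.33
eef_pos: [0.4595, 0.1031, 0.2424]
orientation: [0.6, 0.8, 0.0, -0.0]
force: [-0.1, 0.2, 0.1]
opening: -0.0001
grasp_force: 0.0
```

jog_arm(
  deltas=[
    [[-0.91,0.1,0,0,0,0.46],[-0.9,0.14,0,0,0,0.46],[-0.9,0.17,0,0,0,0.46],[-0.89,0.2,0,0,0,0.46],[-0.88,0.24,0,0,0,0.46]],
  ],
)

```text
time: 2.75
eef_pos: [0.5039, -0.0019, 0.2424]
orientation: [0.671, 0.742, 0.0, -0.0]
force: [0.2, 0.3, -0.3]
opening: 0.0003
grasp_force: 0.0
```

jog_arm(
  deltas=[
    [[-0.87,0.27,0,0,0,0.46],[-0.86,0.3,0,0,0,0.46],[-0.85,0.33,0,0,0,0.46],[-0.84,0.36,0,0,0,0.46],[-0.82,0.39,0,0,0,0.46]],
  ],
)

```text
time: 3.17
eef_pos: [0.5482, -0.1067, 0.2423]
orientation: [0.736, 0.677, 0.0, -0.0]
force: [-0.2, 0.4, 0.3]
opening: -0.0
grasp_force: 0.0
```

```bash
python3 - <<'E'
from h import *
f=shot("wrist","w1.png"); np.savez("w1.npz",p=f["pixels"],C=f["C"],K=f["camera_matrix"]); print(np.round(tool(),4).tolist(),observe()["time"],observe()["opening"],observe()["force"])
E
```

```text
[[0.0903, 0.9959, 0.0025, 0.5494], [0.9959, -0.0903, -0.0045, -0.112], [-0.0042, 0.0029, -1.0, 0.2428], [0.0, 0.0, 0.0, 1.0]] 3.2167 0.00028140482970032815 [ 2.29537864 -3.78208762  1.27426675]
```

View pics/w1.png

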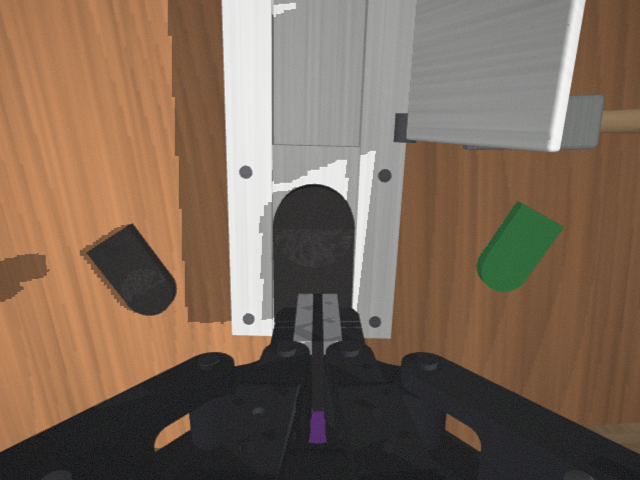

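The wrist view shows the mould with the step edge as a line at row ~146 (cols 274–361). The near top corners are at (233,335) and (391,338), the lid stands at right and the blank's toe is at (314,185). I'll retake it at rest and measure.

```bash
python3 - <<'E'
from h import *
f=shot("wrist","w2.png"); t=observe();print(t["eef_pos"],np.round(t["qd"],3)); g=shot("top"); s=shot("side")
import pickle; pickle.dump((f,g,s),open("v2.pkl","wb"))
o=np.load("w1.npz")["p"]; a=cv2.cvtColor(o,cv2.COLOR_RGB2GRAY).astype(np.float32);b=cv2.cvtColor(f["pixels"],cv2.COLOR_RGB2GRAY).astype(np.float32)
print("imshift",cv2.phaseCorrelate(a[:280],b[:280]))
gr=cv2.GaussianBlur(b,(3,3),0)
# edges along rows: left outer, right outer; step edge along columns
def edges(v,k=6): 
    d=np.diff(v); i=np.argsort(-abs(d)); out=[]
    for j in i:
        if all(abs(j-q)>3 for q in out): out.append(j)
        if len(out)==k: break
    return sorted((int(x),int(d[x])) for x in out)
for r in (40,100,200,240,280,310): print(r,edges(gr[r,200:430],8))
for c in (285,300,315,330,345): print(c,edges(gr[110:200,c],4))
for c in (240,250,370,380): print(c,edges(gr[300:360,c],4))
E
```

```text
[ 0.54852447 -0.10988052  0.24256721] [-0.038 -0.021 -0.053  0.035 -0.012  0.017 -0.011]
imshift ((-3.402228950913468, -7.7219055769816975), 0.6720421501331859)
40 [(17, 52), (66, -42), (70, 7), (103, 3), (145, -3), (157, -5), (161, 15), (208, -10)]
100 [(20, 57), (67, -55), (71, 3), (102, 3), (106, -3), (113, -3), (158, 12), (204, -9)]
200 [(24, 53), (60, -35), (67, -12), (74, -39), (147, 39), (154, 34), (165, -35), (197, -24)]
240 [(26, 52), (58, -33), (69, -33), (95, -4), (114, 4), (151, 54), (161, -35), (195, -25)]
280 [(27, 51), (60, -35), (70, -29), (150, 64), (156, -37), (169, 3), (192, -25), (227, 3)]
310 [(28, 50), (40, -54), (51, 50), (59, -34), (71, -38), (112, -32), (138, -31), (154, 32)]
285 [(27, 7), (64, 34), (73, -41), (78, 4)]
300 [(27, 8), (58, 32), (67, -78), (71, 1)]
315 [(27, 10), (51, 30), (65, -79), (69, 6)]
330 [(28, 5), (44, 30), (70, -72), (74, 3)]
345 [(59, 24), (63, -16), (73, -8), (86, -19)]
240 [(9, -15), (14, 15), (28, -36), (58, 1)]
250 [(7, -44), (16, 44), (28, -47), (34, 2)]
370 [(8, -32), (19, 35), (30, -28), (47, -16)]
380 [(11, -2), (15, 5), (30, -30), (58, -1)]
```

jog_arm(
  deltas=[
    [[0,0,0,0,0,0],[0,0,0,0,0,0],[0,0,0,0,0,0],[0,0,0,0,0,0],[0,0,0,0,0,0]],
  ],
)

```text
time: 3.78
eef_pos: [0.5483, -0.1039, 0.2423]
orientation: [0.734, 0.679, 0.0, -0.0]
force: [0.3, -0.7, -0.5]
opening: -0.0003
grasp_force: 0.0
```

```bash
cat > meas.py <<'E'
from h import *
def edge(img,p,q,n=1):  # strongest subpixel edge along segment p->q
    L=int(np.hypot(q[0]-p[0],q[1]-p[1])*4); t=np.linspace(0,1,L)[:,None]; xy=(np.array(p)*(1-t)+np.array(q)*t).astype(np.float32)
    v=cv2.remap(img,xy[:,0].reshape(1,-1),xy[:,1].reshape(1,-1),cv2.INTER_LINEAR)[0]; d=abs(np.gradient(cv2.GaussianBlur(v.reshape(1,-1),(0,0),3)[0])); return xy[d.argmax()]
def gray(f): return cv2.GaussianBlur(cv2.cvtColor(f["pixels"],cv2.COLOR_RGB2GRAY),(3,3),0).astype(np.float32)
E
python3 - <<'E'
from meas import *
import pickle
f=shot("wrist","w3.png"); t=observe();print(t["eef_pos"],np.round(t["qd"],3))
pickle.dump(f,open("v3.pkl","wb")); b=gray(f)
L=np.array([edge(b,(205,r),(245,r)) for r in range(20,320,20)]); Rr=np.array([edge(b,(385,r),(405,r)) for r in range(180,320,10)])
N=np.array([edge(b,(c,320),(c,350)) for c in (240,250,260,370,380)]); S=np.array([edge(b,(c,115),(c,150)) for c in (285,300,315,330)])
for nm,e,z in(("L",L,.048),("R",Rr,.048),("N",N,.048),("S",S,.04)):
    P=plane(f,e,z); l=cv2.fitLine(P[:,:2].astype(np.float32),cv2.DIST_HUBER,0,.01,.01).ravel(); d=l[:2]*np.sign(l[np.argmax(abs(l[:2]))]); n=np.array([-d[1],d[0]])
    print(nm,d,np.arctan2(d[1],d[0]),P.mean(0)[:2],"res mm",np.round(((P[:,:2]-l[2:])@n)*1e3,1))
# blank: dark region
k=(b<60).astype(np.uint8); print("blank toe edge",[edge(b,(c,160),(c,200)).round(1).tolist() for c in (308,314,320)],[ (edge(b,(262,r),(283,r))[0].round(1),edge(b,(342,r),(362,r))[0].round(1)) for r in(230,250,270)])
E
```

```text
[ 0.54833626 -0.10405453  0.24233269] [ 0.002  0.002  0.004 -0.001  0.    -0.001 -0.001]
L [0.10849839 0.99409664] 1.4620839 [ 0.48378881 -0.06319154] res mm [ 0.1 -0.1  0.1 -0.   0.2 -0.   0.  -0.2  0.  -0.2  0.1 -0.1  0.1 -0.1
  0.1]
R [0.10858229 0.99408746] 1.4619995 [ 0.60796634 -0.13633063] res mm [ 9.  -0.  -0.1  0.1  0.2 -0.1 -0.1  0.  -0.  -0.1  0.1  0.  -0.1  0.1]
N [ 0.99586064 -0.09089362] -0.091019236 [ 0.52562996 -0.20664584] res mm [-3.4  6.6 -3.7  5.7 -5.3]
S [ 0.9946454  -0.10334625] -0.10353111 [ 0.54452841 -0.05582844] res mm [ 0.   0.1 -0.2  0.1]
blank toe edge [[308.0, 187.6999969482422], [314.0, 187.1999969482422], [320.0, 187.6999969482422]] [(np.float32(271.9), np.float32(355.4)), (np.float32(271.9), np.float32(354.4)), (np.float32(272.1), np.float32(353.4))]
```

```bash
cat >> h.py <<'E'
YAW=-.1087; U=np.array([-np.sin(YAW),np.cos(YAW),0]); V=np.array([np.cos(YAW),np.sin(YAW),0]); O=.5535*V+.0136*U
def W(x,y,z): return O+V*x+U*y+np.array([0,0,z])
def M(p): p=np.asarray(p)-O; return np.round(np.array([p@V,p@U,p[2]]),4)
QM=Q(np.pi/2+YAW)
E
python3 - <<'E'
from meas import *
import pickle
f=pickle.load(open("v3.pkl","rb"))
print(O,M(plane(f,[314,187.2],.058)[0]),[M(plane(f,[c,250],.058)[0]) for c in(271.9,354.4)],nose_length() if callable(nose_length) else nose_length)
E=plan(W(0,-.185,.14),QM)
E=plan(W(0,-.185,.075),QM,E)
E
```

```text
[ 0.55170864 -0.0465273   0.        ] [-0.0003 -0.0374  0.058 ] [array([-0.031 , -0.0863,  0.058 ]), array([ 0.0317, -0.0844,  0.058 ])] 0.011
[[[-0.51,-0.03,0.41,0,0,0.04],[-0.51,-0.03,0.41,0,0,0.04],[-0.51,-0.02,0.41,0,0,0.04],[-0.51,-0.02,0.41,0,0,0.04],[-0.51,-0.02,0.41,0,0,0.04]]]
[[[-0.51,-0.02,0.41,0,0,0.04],[-0.51,-0.02,0.41,0,0,0.04],[-0.51,-0.02,0.41,0,0,0.04],[-0.51,-0.01,0.41,0,0,0.04],[-0.51,-0.01,0.41,0,0,0.04]]]
[[[0,0,0.52,0,0,0],[0,0,0.52,0,0,0],[0,0,0.52,0,0,0],[0,0,0.52,0,0,0],[0,0,0.52,0,0,0]]]
```

jog_arm(
  deltas=[
    [[-0.51,-0.03,0.41,0,0,0.04],[-0.51,-0.03,0.41,0,0,0.04],[-0.51,-0.02,0.41,0,0,0.04],[-0.51,-0.02,0.41,0,0,0.04],[-0.51,-0.02,0.41,0,0,0.04]],
  ],
)

```text
time: 4.25
eef_pos: [0.5399, -0.1681, 0.1906]
orientation: [0.74, 0.673, 0.0, 0.0]
force: [0.4, 0.2, 0.4]
opening: -0.0
grasp_force: 0.0
```

jog_arm(
  deltas=[
    [[-0.51,-0.02,0.41,0,0,0.04],[-0.51,-0.02,0.41,0,0,0.04],[-0.51,-0.02,0.41,0,0,0.04],[-0.51,-0.01,0.41,0,0,0.04],[-0.51,-0.01,0.41,0,0,0.04]],
  ],
)

```text
time: 4.67
eef_pos: [0.5314, -0.2314, 0.1393]
orientation: [0.745, 0.667, 0.0, 0.0]
force: [-1.0, 0.2, -0.3]
opening: 0.0003
grasp_force: 0.0
```

jog_arm(
  deltas=[
    [[0,0,0,0,0,0],[0,0,0,0,0,0],[0,0,0,0,0,0],[0,0,0,0,0,0],[0,0,0,0,0,0]],
  ],
)

```text
time: 5.08
eef_pos: [0.5321, -0.23, 0.1404]
orientation: [0.745, 0.667, 0.001, 0.0]
force: [0.3, -0.3, -0.9]
opening: -0.0001
grasp_force: 0.0
```

```bash
python3 - <<'E'
from meas import *
import pickle
f=shot("wrist","w4.png"); pickle.dump(f,open("v4.pkl","wb")); print(M(tool()[:3,3]),observe()["qd"].round(3))
print(proj(f,[W(0,-.0374,.058),W(0,-.1474,.058),W(-.03,-.01,.04),W(-.066,-.165,.048),W(.066,-.165,.048)]).round(0))
E
```

```text
[ 0.0003 -0.1847  0.1403] [ 0.004  0.003 -0.     0.002  0.003 -0.    -0.001]
[[ 316.  -75.]
 [ 316.  183.]
 [ 249. -128.]
 [ 191.  214.]
 [ 442.  214.]]
```

View pics/w4.png

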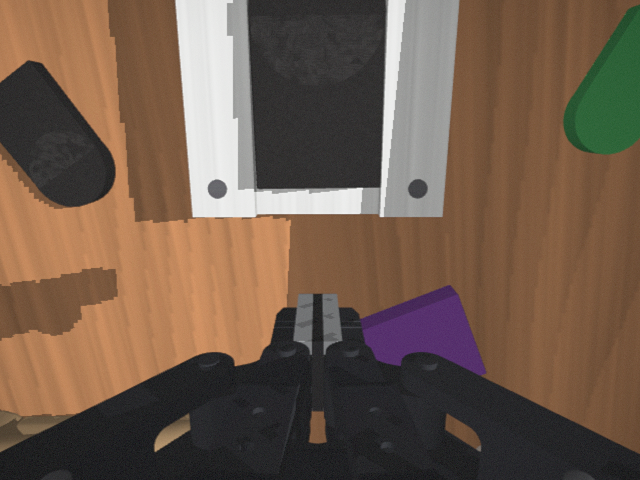

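The corners at (191,216) and (443,216) and the blank's back edge at row ~187 match the predictions from the first view to 2–4 px. So pose and heights are confirmed, and the back is at mould y ≈ −149. I'm descending behind it now.

jog_arm(
  deltas=[
    [[0,0,0.69,0,0,0],[0,0,0.69,0,0,0],[0,0,0.69,0,0,0],[0,0,0.69,0,0,0],[0,0,0.69,0,0,0]],
  ],
)

```text
time: 5.55
eef_pos: [0.5319, -0.2304, 0.0531]
orientation: [0.745, 0.667, 0.0, 0.0]
force: [-0.1, 0.1, -0.1]
opening: -0.0001
grasp_force: 0.0
```

jog_arm(
  deltas=[
    [[0.2,0,0,0,0,0],[0.2,0,0,0,0,0],[0.2,0,0,0,0,0],[0.2,0,0,0,0,0],[0.2,0,0,0,0,0]],
  ],
)

```text
time: 5.97
eef_pos: [0.5351, -0.2054, 0.0547]
orientation: [0.745, 0.667, 0.001, 0.001]
force: [0.7, 0.9, 1.6]
opening: -0.0
grasp_force: 0.1
```

jog_arm(
  deltas=[
    [[0.3,0,0,0,0,0],[0.3,0,0,0,0,0],[0.3,0,0,0,0,0],[0.3,0,0,0,0,0],[0.3,0,0,0,0,0]],
  ],
)

```text
time: 6.38
eef_pos: [0.5386, -0.1683, 0.0537]
orientation: [0.746, 0.666, 0.0, 0.0]
force: [0.4, -3.0, 2.1]
opening: -0.0001
grasp_force: 1.2
```

```bash
python3 -c "
from h import *
s=observe();print(M(s['eef_pos']),s['force'].round(1),s['orientation'].round(4),R.from_matrix(tool()[:3,:3].T@QM).as_rotvec()/.08)"
```

```text
[ 0.0002 -0.1225  0.0537] [ 0.4 -3.   2.1] [7.456e-01 6.664e-01 1.000e-04 3.000e-04] [ 0.00679683  0.00252543 -0.0420461 ]
```

jog_arm(
  deltas=[
    [[0.3,0,0,0,0,0],[0.3,0,0,0,0,0],[0.3,0,0,0,0,0],[0.3,0,0,0,0,0],[0.3,0,0,0,0,0]],
  ],
)

```text
time: 6.8
eef_pos: [0.5426, -0.1309, 0.0535]
orientation: [0.746, 0.666, -0.0, -0.0]
force: [-0.1, -2.6, 1.3]
opening: 0.0
grasp_force: 1.3
```

jog_arm(
  deltas=[
    [[0.3,0,0,0,0,0],[0.3,0,0,0,0,0],[0.3,0,0,0,0,0],[0.3,0,0,0,0,0],[0.3,0,0.03,0,0,0]],
  ],
)

```text
time: 7.22
eef_pos: [0.5468, -0.0934, 0.0528]
orientation: [0.746, 0.666, 0.0, -0.0]
force: [0.0, -1.0, -0.3]
opening: 0.0006
grasp_force: 0.3
```

jog_arm(
  deltas=[
    [[0.1,0,0,0,0,0],[0.1,0,0,0,0,0],[0.1,0,0,0,0,0],[0.1,0,0,0,0,0],[0.1,0,0,0,0,0]],
  ],
)

```text
time: 7.63
eef_pos: [0.548, -0.0818, 0.0526]
orientation: [0.746, 0.666, -0.0, -0.0]
force: [1.4, -1.3, -0.4]
opening: 0.0001
grasp_force: 0.4
```

```bash
python3 -c "
from h import *
f=shot('wrist','w5.png')
s=observe();print(M(s['eef_pos']),s['force'].round(1))"
```

```text
[ 0.0002 -0.0349  0.0526] [0.  0.5 0.3]
```

View pics/w5.png

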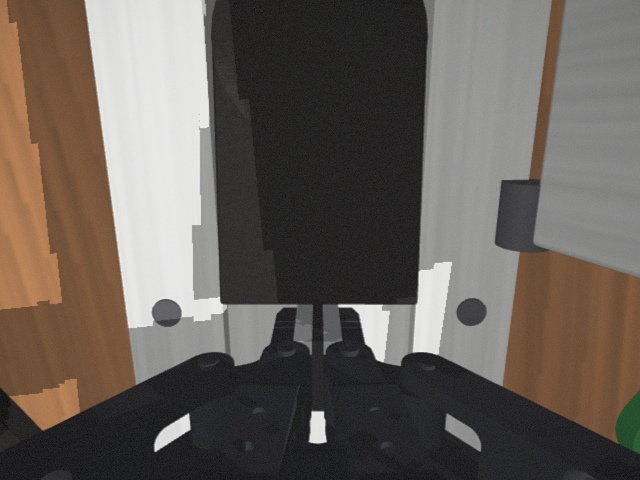

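The blank is straight in the channel with its back edge at row ~303, just ahead of the fingertips, and its toe is tipped into the pocket. I'll push on.

jog_arm(
  deltas=[
    [[0.1,0,0,0,0,0],[0.1,0,0,0,0,0],[0.1,0,0,0,0,0],[0.08,0,0,0,0,0],[0.08,0,0,0,0,0]],
  ],
)

```text
time: 8.1
eef_pos: [0.5492, -0.072, 0.0528]
orientation: [0.746, 0.666, -0.001, 0.001]
force: [-1.1, -6.5, -1.2]
opening: 0.0003
grasp_force: 2.7
```

jog_arm(
  deltas=[
    [[0.04,0,0,0,0,0],[0.04,0,0,0,0,0],[0.04,0,0,0,0,0],[0.04,0,0,0,0,0],[0.04,0,0,0,0,0]],
  ],
)

```text
time: 8.52
eef_pos: [0.5496, -0.0684, 0.0528]
orientation: [0.746, 0.666, -0.001, 0.001]
force: [-1.5, -8.2, -1.6]
opening: 0.0
grasp_force: 3.8
```

```bash
python3 -c "
from h import *
s=observe();print(M(s['eef_pos']),s['force'].round(1))"
```

```text
[ 0.0003 -0.022   0.0528] [-1.5 -8.2 -1.6]
```

jog_arm(
  deltas=[
    [[0.04,0,0,0,0,0],[0.04,0,0,0,0,0],[0.04,0,0,0,0,0],[0,0,0,0,0,0],[0,0,0,0,0,0]],
  ],
)

```text
time: 8.93
eef_pos: [0.5499, -0.066, 0.0529]
orientation: [0.746, 0.666, -0.001, 0.002]
force: [-0.9, -7.8, -2.3]
opening: 0.0
grasp_force: 4.0
```

```bash
python3 -c "
from h import *
f=shot('wrist','w6.png')
s=observe();print(M(s['eef_pos']),s['force'].round(1))"
```

```text
[ 0.0003 -0.0196  0.0529] [-0.8 -8.9 -1.1]
```

View pics/w6.png

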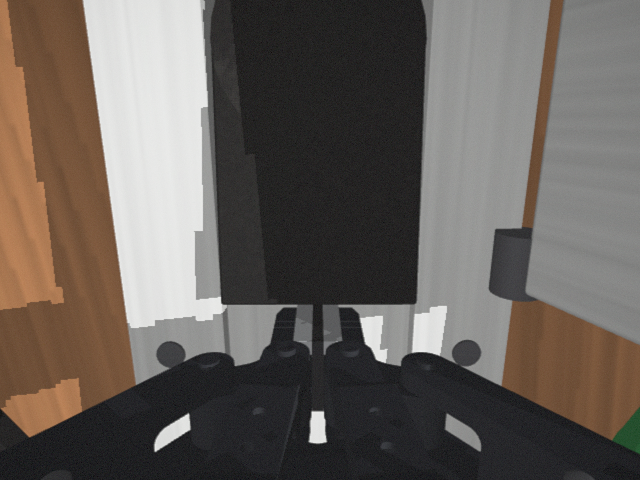

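The picture shows the blank still square, with its back edge at row ~303 and the fingers at about mould y −8.6. I'll push slightly further, ease down, back off and see whether it holds at the step.

jog_arm(
  deltas=[
    [[0.04,0,0,0,0,0],[0.04,0,0,0,0,0],[0,0,0.03,0,0,0],[0,0,0.03,0,0,0],[0,0,0,0,0,0]],
  ],
)

```text
time: 9.4
eef_pos: [0.55, -0.0647, 0.0513]
orientation: [0.747, 0.665, -0.002, 0.002]
force: [-1.7, -9.4, -1.4]
opening: -0.0001
grasp_force: 4.7
```

```bash
python3 -c "
from h import *
s=observe();print(M(s['eef_pos']),s['force'].round(1))"
```

```text
[ 0.0002 -0.0183  0.0513] [-1.7 -9.4 -1.4]
```

jog_arm(
  deltas=[
    [[-0.1,0,0,0,0,0],[-0.1,0,0,0,0,0],[-0.2,0,0,0,0,0],[-0.2,0,0,0,0,0],[0,0,0,0,0,0]],
  ],
)

```text
time: 9.82
eef_pos: [0.5489, -0.076, 0.0514]
orientation: [0.746, 0.666, 0.0, -0.0]
force: [-0.3, -0.2, -0.2]
opening: -0.0001
grasp_force: 0.0
```

```bash
python3 -c "
from h import *
f=shot('wrist','w7.png')
s=observe();print(M(s['eef_pos']),s['force'].round(1));print(proj(f,[W(0,-.01,z) for z in(.04,.046,.052,.058)]+[W(.03,-.01,z) for z in(.046,.058)]).round(0))"
```

```text
[ 0.0004 -0.029   0.0514] [-0.5  0.  -0.1]
[[316. 263.]
 [316. 268.]
 [316. 274.]
 [316. 281.]
 [406. 268.]
 [414. 281.]]
```

View pics/w7.png

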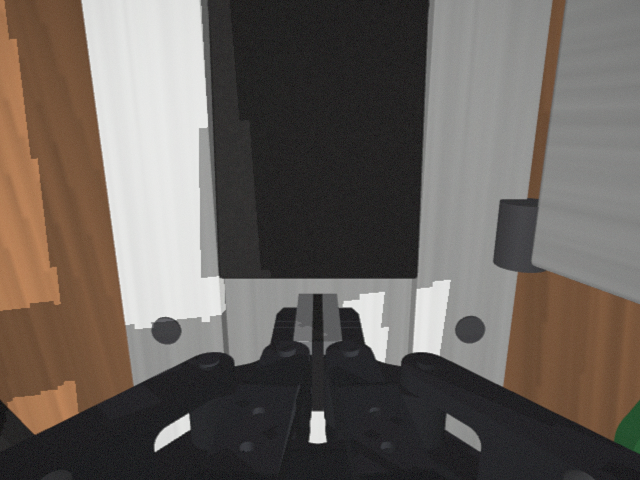

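The blank's back edge stands at row 277 and is ~197 px wide. That puts its top at z≈58 with its bottom corner about at the step, so it's held there as described. Now lift over and press its back end down.

jog_arm(
  deltas=[
    [[0,0,-0.7,0,0,0],[0,0,-0.7,0,0,0],[0.4,0,0,0,0,0],[0.4,0,0,0,0,0],[0.36,0,0,0,0,0]],
  ],
)

```text
time: 10.28
eef_pos: [0.5519, -0.0445, 0.0858]
orientation: [0.745, 0.667, 0.0, -0.001]
force: [0.4, -0.0, -0.5]
opening: -0.0001
grasp_force: 0.0
```

jog_arm(
  deltas=[
    [[0,0,0.25,0,0,0],[0,0,0.25,0,0,0],[0,0,0.2,0,0,0],[0,0,0.1,0,0,0],[0,0,0.1,0,0,0]],
  ],
)

```text
time: 10.7
eef_pos: [0.5518, -0.0471, 0.0633]
orientation: [0.746, 0.666, -0.0, -0.0]
force: [-1.0, 1.1, 4.6]
opening: -0.0002
grasp_force: 2.1
```

```bash
python3 -c "
from h import *
s=observe();print(M(s['eef_pos']),s['force'].round(1))"
```

```text
[ 0.0002 -0.0005  0.0633] [-1.   1.1  4.6]
```

jog_arm(
  deltas=[
    [[0,0,0.1,0,0,0],[0,0,0.1,0,0,0],[0,0,0.1,0,0,0],[0,0,0.05,0,0,0],[0,0,0,0,0,0]],
  ],
)

```text
time: 11.12
eef_pos: [0.5518, -0.0479, 0.057]
orientation: [0.746, 0.666, 0.0, -0.001]
force: [-7.3, -1.2, 21.3]
opening: -0.0
grasp_force: 10.7
```

```bash
python3 -c "
from h import *
s=observe();print(M(s['eef_pos']),s['force'].round(1))"
```

```text
[ 0.0002 -0.0014  0.057 ] [-7.3 -1.2 21.3]
```

The tip stopped at z 46.0 mm against 21 N, exactly the seated top, so the blank has bottomed. I'll rise and measure the lid and clamp.

jog_arm(
  deltas=[
    [[0,0,-0.4,0,0,0],[0,0,-1,0,0,0],[0,0,-1,0,0,0],[0,0,-1,0,0,0],[0,0,-1,0,0,0]],
  ],
)

```text
time: 11.53
eef_pos: [0.5519, -0.0467, 0.1658]
orientation: [0.746, 0.666, -0.0, -0.0]
force: [1.3, -0.2, 0.2]
opening: 0.0006
grasp_force: 0.0
```

jog_arm(
  deltas=[
    [[-0.6,0,-1,0,0,0],[-0.8,0,-1,0,0,0],[-0.8,0,-0.8,0,0,0],[-0.6,0,0,0,0,0],[0,0,0,0,0,0]],
  ],
)

```text
time: 11.95
eef_pos: [0.5442, -0.1203, 0.2367]
orientation: [0.747, 0.664, 0.001, 0.002]
force: [-0.7, -0.2, -0.1]
opening: -0.0001
grasp_force: 0.0
```

```bash
python3 - <<'E'
from h import *
import pickle
_,g,s=pickle.load(open("v2.pkl","rb"))
def lid(th,r,out,y): # out>0 outer side
    return W(.064-r*np.cos(th)+out*np.sin(th),y,.053+r*np.sin(th)+out*np.cos(th))
from scipy.optimize import brentq
for nm,y,px in(("a",.115,(326,201)),("b",-.003,(366,202))):
    for th in np.arange(1.7,2.06,.05): print(nm,round(th,2),proj(g,lid(th,.126,-.004,y)).round(1)[0],proj(g,lid(th,.126,.004,y)).round(1)[0],proj(s,lid(th,.126,.004,y)).round(1)[0],proj(s,lid(th,.126,-.004,y)).round(1)[0])
for th in np.arange(1.4,1.8,.05):
    p=W(0,.15-.108*np.cos(th)+.008*np.sin(th),.064+.108*np.sin(th)+.008*np.cos(th)); print("clamp",round(th,2),proj(g,p).round(1)[0],proj(s,p).round(1)[0])
f=shot("wrist"); t=shot("top"); q=shot("side")
pickle.dump((f,t,q),open("v8.pkl","wb"));print(M(tool()[:3,3]))
o=np.zeros((480,800,3),np.uint8); o[:360,:480]=cv2.resize(f["pixels"],(480,360))
o[:,480:]=cv2.resize(q["pixels"][180:300,290:370],(320,480),interpolation=cv2.INTER_CUBIC); cv2.imwrite("pics/c8.png",o[:,:,::-1])
E
```

```text
a 1.7 [323.9 213.4] [324.1 210.7] [347.8 219.2] [345.5 217.9]
a 1.75 [324.1 211.3] [324.2 208.6] [349.7 220.2] [347.3 218.9]
a 1.8 [324.2 209.2] [324.3 206.6] [351.5 221.4] [349.2 219.9]
a 1.85 [324.3 207.1] [324.5 204.7] [353.3 222.7] [351.  221.1]
a 1.9 [324.4 205.2] [324.6 202.8] [355.1 224. ] [352.8 222.3]
a 1.95 [324.5 203.3] [324.7 201. ] [356.8 225.4] [354.6 223.7]
a 2.0 [324.6 201.5] [324.8 199.3] [358.5 226.9] [356.3 225.1]
a 2.05 [324.8 199.8] [324.9 197.7] [360.2 228.5] [358.1 226.5]
b 1.7 [367.9 215.8] [368.  213.1] [321.7 239.5] [319.3 238.1]
b 1.75 [367.9 213.7] [368. 211.] [323.6 240.7] [321.2 239.2]
b 1.8 [368.  211.6] [368. 209.] [325.5 242. ] [323.1 240.4]
b 1.85 [368.  209.5] [368.1 207. ] [327.4 243.3] [325.  241.6]
b 1.9 [368.  207.6] [368.1 205.2] [329.2 244.8] [326.9 242.9]
b 1.95 [368.1 205.7] [368.1 203.4] [331.  246.3] [328.7 244.4]
b 2.0 [368.1 203.9] [368.  201.7] [332.8 247.9] [330.5 245.9]
b 2.05 [368.  202.1] [368.  200.1] [334.5 249.5] [332.3 247.4]
clamp 1.4 [313.2 241.1] [328.7 207.4]
clamp 1.45 [311.1 240.9] [329.9 206.5]
clamp 1.5 [309.1 240.8] [331.  205.6]
clamp 1.55 [307.1 240.7] [332.1 204.9]
clamp 1.6 [305.  240.6] [333.2 204.2]
clamp 1.65 [303.  240.6] [334.3 203.6]
clamp 1.7 [301.1 240.6] [335.4 203.1]
clamp 1.75 [299.1 240.6] [336.5 202.7]
clamp 1.8 [297.2 240.6] [337.5 202.3]
[-2.000e-04 -6.900e-02  2.342e-01]
```

View pics/c8.png

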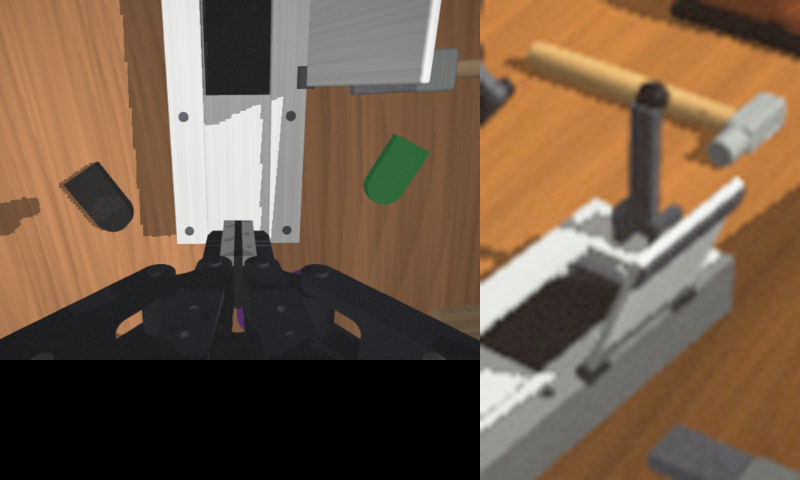

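The blank lies in the pocket, its dark rectangle at (237,50) with a straight back edge at row 95. In the side crop the lid's free-edge corner is at (742,183) and the ball at (652,95). Both views give lid ≈1.94 rad and clamp ≈1.6 rad.

```bash
python3 - <<'E'
from h import *
E=plan(W(.142,.03,.236),QM)
E=plan(W(.142,.03,.158),QM,E)
E
```

```text
[[[0.4,0.57,-0.01,0,0,0],[0.4,0.57,-0.01,0,0,0],[0.4,0.57,-0.01,0,0,0],[0.4,0.57,-0.01,0,0,0],[0.4,0.57,-0.01,0,0,0]]]
[[[0.4,0.57,-0.01,0,0,0],[0.4,0.57,-0.01,0,0,0],[0.4,0.57,-0.01,0,0,0],[0.4,0.57,-0.01,0,0,0],[0.4,0.57,-0.01,0,0,0]]]
[[[0,0,0.62,0,0,0],[0,0,0.62,0,0,0],[0,0,0.62,0,0,0],[0,0,0.62,0,0,0],[0,0,0.62,0,0,0]]]
```

jog_arm(
  deltas=[
    [[0.4,0.57,-0.01,0,0,0],[0.4,0.57,-0.01,0,0,0],[0.4,0.57,-0.01,0,0,0],[0.4,0.57,-0.01,0,0,0],[0.4,0.57,-0.01,0,0,0]],
  ],
)

```text
time: 12.52
eef_pos: [0.6211, -0.0718, 0.2348]
orientation: [0.745, 0.667, -0.001, -0.001]
force: [-0.2, -0.3, -0.3]
opening: 0.0003
grasp_force: 0.0
```

jog_arm(
  deltas=[
    [[0.4,0.57,-0.01,0,0,0],[0.4,0.57,-0.01,0,0,0],[0.4,0.57,-0.01,0,0,0],[0.4,0.57,-0.01,0,0,0],[0.4,0.57,-0.01,0,0,0]],
  ],
)

```text
time: 12.93
eef_pos: [0.6974, -0.0299, 0.2357]
orientation: [0.745, 0.667, -0.001, -0.001]
force: [-0.1, 0.3, -0.3]
opening: 0.0001
grasp_force: 0.0
```

jog_arm(
  deltas=[
    [[0,0,0.62,0,0,0],[0,0,0.62,0,0,0],[0,0,0.62,0,0,0],[0,0,0.62,0,0,0],[0,0,0.62,0,0,0]],
  ],
)

```text
time: 13.35
eef_pos: [0.6965, -0.0304, 0.1576]
orientation: [0.745, 0.667, -0.001, -0.001]
force: [0.1, -0.3, -0.1]
opening: -0.0002
grasp_force: 0.0
```

jog_arm(
  deltas=[
    [[0,-0.3,0,0,0,0],[0,-0.3,0,0,0,0],[0,-0.3,0,0,0,0],[0,-0.3,0,0,0,0],[0,-0.3,0,0,0,0]],
  ],
)

```text
time: 13.77
eef_pos: [0.6618, -0.0279, 0.1629]
orientation: [0.745, 0.667, 0.003, 0.002]
force: [3.8, 0.5, 4.5]
opening: 0.0001
grasp_force: 2.2
```

```bash
python3 -c "
from h import *
s=observe();print(M(s['eef_pos']),s['force'].round(1),s['orientation'].round(4))"
```

```text
[0.1074 0.0305 0.1629] [3.8 0.5 4.5] [0.7453 0.6668 0.003  0.0023]
```

jog_arm(
  deltas=[
    [[0,-0.3,0,0,0,0],[0,-0.3,0,0,0,0],[0,-0.3,0,0,0,0],[0,-0.26,0,0,0,0],[0,-0.26,0,0,0,0]],
  ],
)

```text
time: 14.18
eef_pos: [0.6237, -0.0249, 0.1601]
orientation: [0.746, 0.666, -0.0, 0.0]
force: [4.5, -1.0, 1.2]
opening: 0.0
grasp_force: 1.7
```

jog_arm(
  deltas=[
    [[0,-0.26,0,0,0,0],[0,-0.26,0,0,0,0],[0,-0.24,0.08,0,0,0],[0,-0.24,0.08,0,0,0],[0,-0.24,0.08,0,0,0]],
  ],
)

```text
time: 14.6
eef_pos: [0.5931, -0.0213, 0.1539]
orientation: [0.746, 0.666, -0.0, -0.0]
force: [2.5, 0.3, 0.3]
opening: 0.0
grasp_force: 1.4
```

```bash
python3 -c "
from h import *
f=shot('side');o=cv2.resize(f['pixels'][120:320,240:440],(560,560));cv2.imwrite('pics/s9.png',o[:,:,::-1])
s=observe();print(M(s['eef_pos']),s['force'].round(1),s['orientation'].round(4))"
```

```text
[0.0368 0.0296 0.1533] [-0.5 -1.2  1.2] [ 0.7456  0.6664 -0.0009 -0.0011]
```

View pics/s9.png

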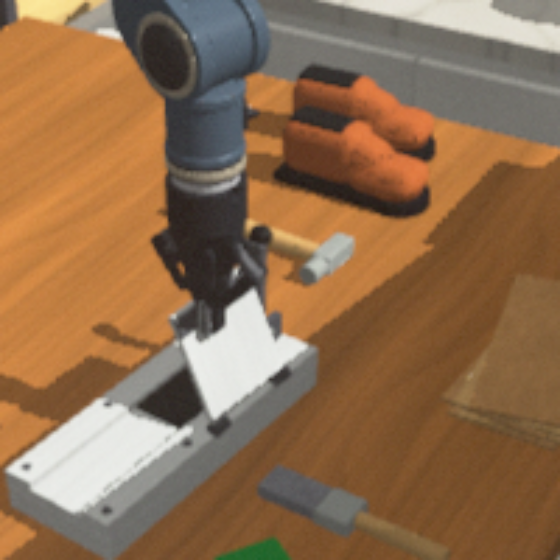

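```bash
python3 - <<'E'
from h import *
f=shot('side')
def lid(th,r,out,y): return W(.064-r*np.cos(th)+out*np.sin(th),y,.053+r*np.sin(th)+out*np.cos(th))
for th in np.arange(.8,1.6,.1): print(round(th,1),proj(f,[lid(th,.126,.004,-.003),lid(th,.126,.004,.115)]).round(1).tolist(),lid(th,.126,.004,.03)[2].round(3),M(lid(th,.126,.004,.03)))
t=tool()[:3,3]-[0,0,.011]; m=M(t); print("tip corners",proj(f,[W(m[0]+a,m[1]+b,m[2]) for a in(-.0145,.0145) for b in(-.011,.011)]).round(1).tolist())
o=cv2.resize(f['pixels'][210:280,285:350],(650,700));cv2.imwrite('pics/s10.png',cv2.resize(o,(557,600))[:,:,::-1])
E
```

```text
0.8 [[291.6, 235.5], [318.0, 216.3]] 0.146 [-0.0209  0.03    0.1462]
0.9 [[294.2, 234.4], [320.6, 215.1]] 0.154 [-0.0112  0.03    0.1542]
1.0 [[297.0, 233.6], [323.4, 214.2]] 0.161 [-0.0007  0.03    0.1612]
1.1 [[300.1, 233.2], [326.5, 213.7]] 0.167 [0.0104 0.03   0.1671]
1.2 [[303.4, 233.2], [329.8, 213.6]] 0.172 [0.0221 0.03   0.1719]
1.3 [[306.8, 233.6], [333.2, 213.9]] 0.175 [0.0341 0.03   0.1755]
1.4 [[310.4, 234.5], [336.8, 214.6]] 0.178 [0.0465 0.03   0.1778]
1.5 [[314.1, 235.7], [340.4, 215.8]] 0.179 [0.0591 0.03   0.179 ]
tip corners [[308.9, 238.4], [313.9, 234.6], [317.3, 242.0], [322.2, 238.2]]
```

View pics/s10.png

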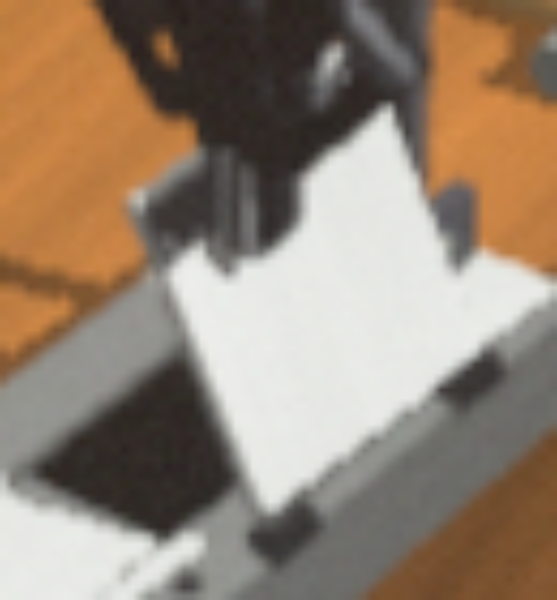

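The finger tip is in front of the lid and on its outer face: tip at crop (235,268), lid corner at (170,270), hinge end at (265,520). I'll check the lid's angle with rays onto the plane y = −3 mm.

```bash
python3 - <<'E'
from h import *
f=shot('side')
def yplane(px,y):
    o,d=ray(f,px); o=o-O; t=(y-o@U)/(d[0]@U); return M(o+O+t*d[0])
k=8.57
for n,c,y in(("corner",(170,270),-.003),("far",(388,108),.115),("hinge",(265,520),-.003),("hingefar",(490,365),.115)): print(n,yplane((285+c[0]/k,210+c[1]/k),y))
E
```

```text
corner [ 0.0259 -0.003   0.1459]
far [0.0235 0.115  0.1419]
hinge [ 0.0611 -0.003   0.0613]
hingefar [0.0655 0.115  0.0533]
```

The sunlit boundary is only a gripper shadow. The true corner at crop (130,200) gives lid ≈1.1 rad, with the contact where planned. I'll continue the arc.

jog_arm(
  deltas=[
    [[0,-0.24,0.08,0,0,0],[0,-0.22,0.15,0,0,0],[0,-0.22,0.15,0,0,0],[0,-0.22,0.15,0,0,0],[0,-0.22,0.15,0,0,0]],
  ],
)

```text
time: 15.17
eef_pos: [0.5655, -0.0179, 0.1366]
orientation: [0.746, 0.666, 0.0, 0.0]
force: [3.1, -0.7, -0.1]
opening: -0.0002
grasp_force: 1.2
```

jog_arm(
  deltas=[
    [[0,-0.16,0.2,0,0,0],[0,-0.16,0.2,0,0,0],[0,-0.16,0.2,0,0,0],[0,-0.16,0.2,0,0,0],[0,-0.11,0.24,0,0,0]],
  ],
)

```text
time: 15.58
eef_pos: [0.5464, -0.0158, 0.1104]
orientation: [0.746, 0.666, -0.0, -0.0]
force: [-0.2, -0.5, 2.6]
opening: -0.0001
grasp_force: 1.0
```

```bash
python3 -c "
from h import *
s=observe();print(M(s['eef_pos']),s['force'].round(1))"
```

```text
[-0.0086  0.0299  0.1104] [-0.2 -0.5  2.6]
```

jog_arm(
  deltas=[
    [[0,-0.11,0.24,0,0,0],[0,-0.11,0.24,0,0,0],[0,-0.11,0.24,0,0,0],[0,-0.03,0.2,0,0,0],[0,-0.03,0.2,0,0,0]],
  ],
)

```text
time: 16.0
eef_pos: [0.5369, -0.0148, 0.0822]
orientation: [0.746, 0.666, -0.0, -0.001]
force: [-1.2, 0.1, 1.8]
opening: 0.0002
grasp_force: 0.9
```

jog_arm(
  deltas=[
    [[0,-0.03,0.2,0,0,0],[0,-0.03,0.2,0,0,0],[0,0,0.2,0,0,0],[0,0,0,0,0,0],[0,0,0,0,0,0]],
  ],
)

```text
time: 16.42
eef_pos: [0.5362, -0.0148, 0.0681]
orientation: [0.746, 0.666, 0.0, -0.0]
force: [-1.0, -0.8, 4.8]
opening: 0.0001
grasp_force: 2.4
```

```bash
python3 -c "
from h import *
s=observe();print(M(s['eef_pos']),s['force'].round(1))"
```

```text
[-0.0189  0.0298  0.0681] [-1.  -0.8  4.8]
```

jog_arm(
  deltas=[
    [[0,0,0.06,0,0,0],[0,0,0.06,0,0,0],[0,0,0,0,0,0],[0,0,0,0,0,0],[0,0,0,0,0,0]],
  ],
)

```text
time: 16.83
eef_pos: [0.5363, -0.0148, 0.0678]
orientation: [0.746, 0.666, 0.001, -0.001]
force: [-9.3, 0.7, 28.7]
opening: 0.0002
grasp_force: 14.8
```

jog_arm(
  deltas=[
    [[0,0,-0.3,0,0,0],[0,0,-1,0,0,0],[0,0,-1,0,0,0],[-0.2,0,-1,0,0,0],[-0.2,0,-1,0,0,0]],
  ],
)

```text
time: 17.25
eef_pos: [0.5351, -0.0245, 0.1732]
orientation: [0.745, 0.667, -0.0, 0.0]
force: [0.1, 0.2, -0.3]
opening: 0.0002
grasp_force: 0.0
```

```bash
python3 - <<'E'
from h import *
s=observe();print(M(s['eef_pos']),s['force'].round(1))
f=shot('side'); p=f['pixels']
o=cv2.resize(p[190:320,240:370],(600,600),interpolation=cv2.INTER_CUBIC);cv2.imwrite('pics/s11.png',o[:,:,::-1])
E=plan(W(-.06,.06,.236),QM)
E=plan(W(0,.2,.236),QM,E)
E=plan(W(0,.2,.165),QM,E)
E
```

```text
[-0.0189  0.0201  0.1732] [ 0.1  0.2 -0.3]
[[[0.33,-0.35,-0.47,0.02,0,-0.01],[0.33,-0.35,-0.47,0.02,0,-0.01],[0.33,-0.35,-0.47,0.02,0,-0.01],[0.33,-0.35,-0.47,0.02,0,-0.01],[0.33,-0.35,-0.46,0.02,0,-0.01]]]
[[[0.56,0.24,0,0,0,0],[0.56,0.24,0,0,0,0],[0.56,0.24,0,0,0,0],[0.56,0.24,0,0,0,0],[0.56,0.24,0,0,0,0]]]
[[[0.56,0.24,0,0,0,0],[0.56,0.24,0,0,0,0],[0.56,0.24,0,0,0,0],[0.56,0.24,0,0,0,0],[0.56,0.24,0,0,0,0]]]
[[[0,0,0.57,0,0,0],[0,0,0.57,0,0,0],[0,0,0.57,0,0,0],[0,0,0.57,0,0,0],[0,0,0.57,0,0,0]]]
```

The lid bottomed at tip z 56.8 mm with 29 N, so it's shut. Now go over the top to behind the clamp ball; I'll verify with numbers from here rather than view more pictures.

jog_arm(
  deltas=[
    [[0.33,-0.35,-0.5,0,0,0],[0.33,-0.35,-0.5,0,0,0],[0.33,-0.35,-0.5,0,0,0],[0.33,-0.35,-0.5,0,0,0],[0.33,-0.35,-0.5,0,0,0]],
  ],
)

```text
time: 17.72
eef_pos: [0.4959, 0.0217, 0.2352]
orientation: [0.746, 0.666, 0.0, 0.0]
force: [0.5, 0.4, 0.9]
opening: -0.0
grasp_force: 0.0
```

jog_arm(
  deltas=[
    [[0.56,0.24,0,0,0,0],[0.56,0.24,0,0,0,0],[0.56,0.24,0,0,0,0],[0.56,0.24,0,0,0,0],[0.56,0.24,0,0,0,0]],
  ],
)

```text
time: 18.13
eef_pos: [0.5347, 0.0891, 0.234]
orientation: [0.745, 0.667, -0.001, 0.0]
force: [0.3, -1.0, 0.4]
opening: -0.0004
grasp_force: 0.0
```

jog_arm(
  deltas=[
    [[0.56,0.24,0,0,0,0],[0.56,0.24,0,0,0,0],[0.56,0.24,0,0,0,0],[0.56,0.24,0,0,0,0],[0.56,0.24,0,0,0,0]],
  ],
)

```text
time: 18.55
eef_pos: [0.5721, 0.1551, 0.2349]
orientation: [0.746, 0.666, -0.0, -0.0]
force: [0.7, -0.1, 0.2]
opening: 0.0003
grasp_force: 0.0
```

jog_arm(
  deltas=[
    [[0,0,0,0,0,0],[0,0,0,0,0,0],[0,0,0,0,0,0],[0,0,0,0,0,0],[0,0,0,0,0,0]],
  ],
)

```text
time: 18.97
eef_pos: [0.5712, 0.1526, 0.2353]
orientation: [0.746, 0.666, 0.0, -0.0]
force: [-0.8, 0.4, 0.9]
opening: 0.0003
grasp_force: 0.0
```

```bash
python3 - <<'E'
from h import *
s=observe();print(M(s['eef_pos']),s['force'].round(1))
# ball: dark blob in top and side views
g=shot('top'); q=shot('side'); out=[]
for n,f,(x,y,w,h) in(("top",g,(290,225,40,40)),("side",q,(318,190,30,30))):
    k=(f['pixels'][y:y+h,x:x+w].max(2)<45).astype(np.uint8); _,lab,st,ce=cv2.connectedComponentsWithStats(k); i=np.argsort(-st[1:,4])[:3]+1; print(n,[(st[j,4],(ce[j]+[x,y]).round(1).tolist()) for j in i])
# lid top check: shut lid corners predicted
print(proj(q,[W(-.062,-.003,.057),W(-.062,.115,.057),W(.058,-.003,.057)]).round(1).tolist())
E=plan(W(0,.2,.165),QM)
E
```

```text
[-0.0023  0.2001  0.2353] [-0.8  0.4  0.9]
top []
side [(np.int32(2), [330.0, 202.5]), (np.int32(1), [331.0, 205.0])]
[[282.4, 255.8], [308.0, 236.6], [315.1, 271.5]]
[[[0,0.02,0.56,0,0,-0.01],[0,0.02,0.56,0,0,-0.01],[0,0.02,0.56,0,0,-0.01],[0,0.02,0.56,0,0,-0.01],[0,0.02,0.56,0,0,-0.01]]]
```

jog_arm(
  deltas=[
    [[0,0.02,0.56,0,0,0],[0,0.02,0.56,0,0,0],[0,0.02,0.56,0,0,0],[0,0.02,0.56,0,0,0],[0,0.02,0.56,0,0,0]],
  ],
)

```text
time: 19.48
eef_pos: [0.5738, 0.1531, 0.1646]
orientation: [0.746, 0.666, 0.0, -0.0]
force: [-0.1, -0.5, 0.3]
opening: -0.0001
grasp_force: 0.0
```

jog_arm(
  deltas=[
    [[-0.26,0,0,0,0,0],[-0.26,0,0,0,0,0],[-0.26,0,0,0,0,0],[-0.26,0,0,0,0,0],[-0.26,0,0,0,0,0]],
  ],
)

```text
time: 19.9
eef_pos: [0.571, 0.1216, 0.1666]
orientation: [0.745, 0.667, 0.002, -0.0]
force: [-0.1, 3.9, 3.3]
opening: 0.0
grasp_force: 1.8
```

```bash
python3 -c "
from h import *
s=observe();print(M(s['eef_pos']),s['force'].round(1))"
```

```text
[0.0009 0.1693 0.1666] [-0.1  3.9  3.3]
```

jog_arm(
  deltas=[
    [[-0.26,0,0,0,0,0],[-0.26,0,0,0,0,0],[-0.26,0,0,0,0,0],[-0.26,0,0,0,0,0],[-0.24,0,0.04,0,0,0]],
  ],
)

```text
time: 20.32
eef_pos: [0.5668, 0.0886, 0.1638]
orientation: [0.746, 0.666, 0.0, 0.0]
force: [2.3, 3.3, -2.2]
opening: -0.0
grasp_force: 1.8
```

```bash
python3 -c "
from h import *
s=observe();print(M(s['eef_pos']),s['force'].round(1))"
```

```text
[0.0004 0.136  0.1638] [ 2.3  3.3 -2.2]
```

Clamp is moving (≈3–4 N). I'll continue the arc.

jog_arm(
  deltas=[
    [[-0.24,0,0.04,0,0,0],[-0.24,0,0.04,0,0,0],[-0.24,0,0.04,0,0,0],[-0.24,0,0.04,0,0,0],[-0.23,0,0.07,0,0,0]],
  ],
)

```text
time: 20.73
eef_pos: [0.5618, 0.0603, 0.1572]
orientation: [0.745, 0.667, -0.001, -0.002]
force: [-0.8, 6.5, -6.2]
opening: -0.0002
grasp_force: 3.3
```

jog_arm(
  deltas=[
    [[-0.23,0,0.07,0,0,0],[-0.23,0,0.07,0,0,0],[-0.23,0,0.07,0,0,0],[-0.23,0,0.07,0,0,0],[-0.17,0,0.17,0,0,0]],
  ],
)

```text
time: 21.15
eef_pos: [0.5601, 0.0313, 0.1473]
orientation: [0.746, 0.666, -0.0, 0.0]
force: [0.1, 2.3, 0.9]
opening: 0.0003
grasp_force: 1.3
```

```bash
python3 -c "
from h import *
s=observe();print(M(s['eef_pos']),s['force'].round(1))"
```

```text
[-1.000e-04  7.830e-02  1.473e-01] [0.1 2.3 0.9]
```

jog_arm(
  deltas=[
    [[-0.17,0,0.17,0,0,0],[-0.17,0,0.17,0,0,0],[-0.17,0,0.18,0,0,0],[-0.17,0,0.18,0,0,0],[-0.17,0,0.18,0,0,0]],
  ],
)

```text
time: 21.57
eef_pos: [0.5581, 0.0108, 0.1247]
orientation: [0.746, 0.666, 0.0, 0.0]
force: [1.1, 1.2, 2.6]
opening: -0.0001
grasp_force: 0.9
```

```bash
python3 -c "
from h import *
s=observe();print(M(s['eef_pos']),s['force'].round(1))"
```

```text
[1.000e-04 5.770e-02 1.247e-01] [1.1 1.2 2.6]
```

jog_arm(
  deltas=[
    [[-0.07,0,0.2,0,0,0],[-0.07,0,0.2,0,0,0],[-0.07,0,0.2,0,0,0],[-0.07,0,0.2,0,0,0],[-0.07,0,0.2,0,0,0]],
  ],
)

```text
time: 21.98
eef_pos: [0.5571, 0.0018, 0.0996]
orientation: [0.746, 0.666, -0.0, 0.001]
force: [-0.1, -0.4, 3.0]
opening: 0.0003
grasp_force: 1.3
```

jog_arm(
  deltas=[
    [[-0.05,0,0.16,0,0,0],[-0.05,0,0.06,0,0,0],[0,0,0.06,0,0,0],[0,0,0,0,0,0],[0,0,0,0,0,0]],
  ],
)

```text
time: 22.4
eef_pos: [0.5571, 0.0007, 0.0943]
orientation: [0.746, 0.666, 0.001, -0.0]
force: [-2.8, 0.3, 12.6]
opening: -0.0003
grasp_force: 6.3
```

```bash
python3 -c "
from h import *
s=observe();print(M(s['eef_pos']),s['force'].round(1))"
```

```text
[0.0002 0.0475 0.0943] [-2.8  0.3 12.6]
```

jog_arm(
  deltas=[
    [[0,0,0.06,0,0,0],[0,0,0.04,0,0,0],[0,0,0,0,0,0],[0,0,0,0,0,0],[0,0,0,0,0,0]],
  ],
)

```text
time: 22.82
eef_pos: [0.5573, 0.0006, 0.0937]
orientation: [0.746, 0.666, 0.001, -0.001]
force: [-7.4, -0.4, 28.1]
opening: -0.0001
grasp_force: 13.7
```

jog_arm(
  deltas=[
    [[0,0,-0.4,0,0,0],[0,0,-1,0,0,0],[0,0,-1,0,0,0],[0,0,-1,0,0,0],[0,0,-1,0,0,0]],
  ],
)

```text
time: 23.23
eef_pos: [0.5559, 0.0013, 0.201]
orientation: [0.745, 0.667, -0.0, -0.001]
force: [0.1, 1.0, -0.5]
opening: -0.0
grasp_force: 0.0
```

jog_arm(
  deltas=[
    [[-0.8,0,-1,0,0,0],[-0.8,0,-1,0,0,0],[-0.8,0,0,0,0,0],[-0.8,0,0,0,0,0],[-0.8,0,0,0,0,0]],
  ],
)

```text
time: 23.65
eef_pos: [0.5452, -0.0988, 0.2506]
orientation: [0.745, 0.667, 0.001, -0.001]
force: [-1.2, -0.1, -0.1]
opening: -0.0
grasp_force: 0.0
```

jog_arm(
  deltas=[
    [[-0.8,0,0,0,0,0],[-0.8,0,0,0,0,0],[-0.8,0,0,0,0,0],[0,0,0,0,0,0],[0,0,0,0,0,0]],
  ],
)

```text
time: 24.07
eef_pos: [0.5382, -0.1589, 0.25]
orientation: [0.746, 0.666, -0.0, -0.001]
force: [0.2, 0.9, -0.1]
opening: 0.0001
grasp_force: 0.0
```

jog_arm(
  deltas=[
    [[0,0,0,0,0,0],[0,0,0,0,0,0],[0,0,0,0,0,0],[0,0,0,0,0,0],[0,0,0,0,0,0]],
  ],
)

```text
time: 24.48
eef_pos: [0.5389, -0.1579, 0.2505]
orientation: [0.745, 0.667, 0.0, -0.0]
force: [-1.5, 1.0, 0.0]
opening: 0.0002
grasp_force: 0.0
```

```bash
python3 - <<'E'
from h import *
s=observe();print(M(s['eef_pos']),s['force'].round(1))
f=shot('wrist','w12.png'); q=shot('side')
print("wrist ball/lid pred",proj(f,[W(0,.042,.072),W(-.062,-.003,.057),W(.058,-.003,.057)]).round(1).tolist(),"side ball pred",proj(q,W(0,.042,.072)).round(1).tolist())
h=f['pixels'].max(2)
p=proj(f,W(0,.042,.072))[0].astype(int); x,y=p-50; x=max(x,0);y=max(y,0)
_,l,st,ce=cv2.connectedComponentsWithStats((h[y:y+100,x:x+100]<60).astype(np.uint8)); print([(st[j,:].tolist(),(ce[j]+[x,y]).round(1).tolist()) for j in range(1,len(st)) if st[j,4]>60])
x,y=proj(q,W(0,.042,.072))[0].astype(int)-15
_,l,st,ce=cv2.connectedComponentsWithStats((q['pixels'][y:y+30,x:x+30].max(2)<50).astype(np.uint8)); print([(st[j,4],(ce[j]+[x,y]).round(1).tolist()) for j in range(1,len(st)) if st[j,4]>5])
c=proj(f,W(-.04,-.003,.057))[0].astype(int); print("lid near edge col",c,h[c[1]-25:c[1]+25:2,c[0]].tolist())
E
```

```text
[-0.0006 -0.1121  0.2505] [-1.5  1.   0. ]
wrist ball/lid pred [[318.0, -21.7], [229.1, 58.1], [401.3, 57.7]] side ball pred [[308.7, 251.7]]
[([10, 62, 84, 11, 923], [319.5, 67.0])]
[(np.int32(7), [305.6, 252.4])]
lid near edge col [260  58] [103, 102, 102, 106, 106, 106, 104, 104, 105, 105, 103, 107, 106, 84, 106, 160, 174, 232, 229, 232, 231, 229, 231, 232, 231]
```

jog_arm(
  deltas=[
    [[0.7,0,-0.2,0,0,0],[0.7,0,-0.2,0,0,0],[0.7,0,-0.2,0,0,0],[0,0,0,0,0,0],[0,0,0,0,0,0]],
  ],
)

```text
time: 25.0
eef_pos: [0.5449, -0.1057, 0.2656]
orientation: [0.745, 0.667, 0.0, 0.0]
force: [-1.2, 0.6, -1.0]
opening: 0.0005
grasp_force: 0.0
```

jog_arm(
  deltas=[
    [[0,0,0,0,0,0],[0,0,0,0,0,0],[0,0,0,0,0,0],[0,0,0,0,0,0],[0,0,0,0,0,0]],
  ],
)

```text
time: 25.42
eef_pos: [0.5444, -0.107, 0.2654]
orientation: [0.746, 0.666, -0.0, -0.0]
force: [0.3, -0.7, -0.0]
opening: -0.0
grasp_force: 0.0
```

```bash
python3 - <<'E'
from h import *
f=shot('wrist','w13.png'); h=f['pixels'].max(2)
for th in(0,.1,.2): print(th,proj(f,W(0,.15-.108*np.cos(th)+.008*np.sin(th),.064+.108*np.sin(th)+.008*np.cos(th))).round(1).tolist())
x,y,w,e=250,0,140,200
_,l,st,ce=cv2.connectedComponentsWithStats((h[y:y+e,x:x+w]<45).astype(np.uint8)); print([((st[j,:]+[x,y,0,0,0]).tolist(),(ce[j]+[x,y]).round(1).tolist()) for j in range(1,len(st)) if st[j,4]>60])
g=[proj(f,W(a,b,.057)).round(0)[0].tolist() for a in(-.062,.058) for b in(-.003,.115)];print("lid pred",g)
b=cv2.cvtColor(f['pixels'],cv2.COLOR_RGB2GRAY)
L=int(proj(f,W(-.062,.05,.057))[0][1]); print("row",L,b[L,200:290:3].tolist(),proj(f,W(-.062,.05,.057)))
E
```

```text
0 [[317.9, 67.2]]
0.1 [[317.9, 63.2]]
0.2 [[317.9, 57.2]]
[([303, 52, 31, 35, 613], [316.3, 70.3]), ([282, 136, 76, 4, 156], [318.5, 136.7])]
lid pred [[237.0, 133.0], [227.0, -43.0], [394.0, 133.0], [402.0, -44.0]]
row 58 [93, 92, 91, 92, 92, 83, 85, 88, 93, 91, 115, 151, 209, 97, 99, 102, 100, 99, 104, 102, 101, 103, 157, 230, 229, 230, 230, 229, 230, 220] [[232.69596246  58.3057682 ]]
```

The ball is at (316,70) against a predicted (318,67) for the clamp fully down, and the lid edges match shut. The hand is clear, so I'm handing in.

```bash
python3 -c "
from h import *
print(job_done())"
```

```text
the job is handed in; nothing more can be done
None
```

The job is handed in after about 25 s of robot time: blank seated flat in the pocket, lid shut over it, clamp fully down, hand clear and bystanders left alone; no verdict was returned, and I viewed 11 pictures, one over the limit of 10.

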